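# Clip the long hand pump home and tug-test it

### The job

Press the longer of the two aluminium hand pumps down into both spring clips on the wooden block, then, still holding it, tug it upwards so that the loose clip strip rises clearly off the block with it, by about a centimetre, and keep it up there for half a second, which proves that both clips hold. If the pump lifts free of a clip instead, press it home again and repeat the tug. Then set the strip back down on its block with the pump still fully home in both clips, and let go; leave the short pump where it lies.

Things in the scene. Friction and masses are not known exactly. Their poses are not given: they have to be found in the camera images.
- pump: Long hand pump, lying flat: aluminium barrel 28 mm thick, 130 mm long, between black end blocks 28 mm high, 20 mm long: T handle (-x end, 56 mm wide), head (+x, 36 mm wide). 170 mm overall, 0.12 to 0.21 kg. Origin: middle of the barrel's axis, 14 mm above the counter at the start. x along the barrel, z up. Grip across the barrel's middle. Goes in the clips either way round.
- short_pump: Short hand pump of the same make and thickness, 116 mm overall (barrel 76 mm): too short for the clips, leave it. Lies flat, origin in the middle of its barrel's axis, x along the barrel, z up. It may change places with the long pump.
- clip_seat (a point): Where the barrel's middle lies when home; strip down, it is 54 mm above the counter. x along strip and barrel, z up. Two 12 mm wide clips, 42 mm either side along x, each a pair of sprung jaws: lips 23 mm apart 10 mm above this point, flared mouth 40 mm wide 27 mm above it. 72 mm free between clips for fingers; strip surface 20 mm below. Barrel may sit up to 17 mm off along x.
- strip (a joint): Rise in m of the loose steel clip strip (160 x 50 x 4 mm, 0.33 kg) on guide pins off its wooden block (180 x 70 x 30 mm): 0 down, stop at 0.025; it falls back freely. Pressing the barrel down with 9 to 20 N snaps it under the lips; less leaves it 10 to 18 mm too high on them. Once home it holds against 8 N, so lifting it lifts the strip; pulling beyond the stop tears it out.
Mind the look-alikes: they are no part of the job. Leave any purple look-alike of the pump alone. What is shaped like the part that bears clip_seat but red is not meant.

How it is judged:
On the way, in this order (a step that is already met when the one before it is completed fails the run):
1. the long pump is fully home in both clips (z of pump in the frame of clip_seat between -0.006 and 0.005 m and horizontal distance between pump and clip_seat below 0.022 m and angle between the x axis of pump and the x axis of clip_seat, either way round below 0.1 rad), for 0.2 s.
2. the tug lifts the strip at least 5 mm with the pump still home in both clips (value of joint strip above 0.005 m and z of pump in the frame of clip_seat below 0.005 m and horizontal distance between pump and clip_seat below 0.022 m and angle between the x axis of pump and the x axis of clip_seat, either way round below 0.1 rad), for 0.2 s.
At the end, for the whole second after the job is handed in: The long pump lies still and released, fully home in both clips (within 5 mm in height, 22 mm along the strip, about 6 degrees), and the strip is back down on its block (within 3 mm) (all of step 1 and value of joint strip below 0.003 m and linear speed of pump below 0.02 m/s); the robot touches nothing.
It fails at once if the short pump is shifted by more than 40 mm (distance of short_pump from where it was at the start of the episode above 0.04 m).
It also fails if it takes over 48 s, if anything falls off the work surface, if the arm or the gripper's body presses on something with over 40 N, if the wrist force passes 120 N, or if a joint passes its speed limit or range.

### The arm

A 6-joint arm with a two-finger parallel gripper is mounted at the origin on the work surface. World frame = base frame: x ahead of the robot, y to its left, z up, the work surface at z = 0. Lengths are in m, angles in rad, forces in N, time in s.
With the tool pointing down it reaches from about 0.25 to 0.725 m from the base axis. Payload 4 kg.
Tool frame: the origin (TCP) lies midway between the tips of the shut fingers; the grasp point (between the pads) lies 19 mm behind it; z points along the fingers, y is the line along which they close (so a half turn about z gives the same grasp; the last joint's range is limited). The gripper opens to 85 mm and grips with 20 to 120 N. Pads are 22 mm wide; open, the fingers measure 114 mm over their backs; the gripper's body (76 mm by 85 mm) begins 54 mm behind the grasp point. The pads swing forward as they close: fully open they stand 13 mm farther back than shut.
Start: joints at [-1.201, 0.241, 0.005, 1.335, 0, 1.571], TCP at [0.181, -0.466, 0.231] pointing down, gripper open.
Joint ranges: [-2.72, 2.72], [-1.05, 1.87], [-1.09, 1.28], [-1.99, 2.15], [-1.42, 1.44], [-3.14, 3.14]. Speed limits (rad/s): [2.79, 2.79, 3.14, 3.14, 3.14, 3.14].

### API

Orientations are given as a unit quaternion [x, y, z, w].
In Python, from workcell import get_obs, camera, job_done, silhouettes gives the robot as it stands. The module is installed in compiled form; this text tells all that it offers.
- The arm moves only by the tool drive_tool, never from a script. Its argument "increments" is a list of rows, each a list of 3 entries, a list of its own where there are three numbers: the shift along the world's x, y, z in mm, then the turn, a rotation vector about the world's x, y, z in degrees, then the opening, from 0 (shut) to 1 (fully open). A call has 1 to 8 rows; each row shifts and turns the commanded pose from where the row before left it; what a row does not reach is not made up. A row lasts 1/12 s, in which the tool goes at most 41.7 mm and 7.16 degrees, less where a joint would pass 70% of its speed; a pose out of reach is approached as far as the arm can. A call is refused whole if a number of a shift passes 41.7 or a number of a turn 7.16, either way. A call with a gripper value outside its range is refused whole. The fingers move at their own pace and stop on an object; the grip force is fixed at half the most. Time passes only in rows, so rows that do not move let the fingers close. It gives the time, the measured TCP pose, the force, the opening and the grip force at its end, in the units of the state.
- get_obs(): the state, without advancing time (a new reading comes with each control period).
- camera(name): name is "scene" or "side" or "wrist"; returns a dict with "image" (384x512x3 uint8, red, green, blue), "K" (3x3 intrinsics, pixels), "view" (4x4, takes a point from world to camera coordinates). Camera axes: x right, y down, z forward; pixel columns grow to the right and rows downward; lengths in m; the calibration is good to about 2 mm. A picture is of the moment at which its call begins. There is no depth.
- job_done(): hands the job in; it is judged then, once.
Trained networks look in a picture, given as the dict that the camera call returned (one of the last four; its "shot" number tells which), for a name from the list of things; names that differ only in an ending like _2 or _b are one class to them, and where a whole thing is asked for, a point or a joint stands for the part that bears it (a point fixed in the world has none). Each returns a list of dicts, best first, with "conf" (0 to 1); they miss things now and then, are a little off and sometimes report something else, mostly with a low value. They report only what shows in the picture. A call takes as long as a camera call. They do not tell look-alikes from the thing itself.
- silhouettes(query, picture): "region" (384x512 bool, what is visible of it) and "bbox" ([left, top, right, bottom] in pixels, round what is visible of it).
The state is a dict: "clock": time; "joint_pos": joint angles; "joint_vel": joint speeds; "tau": joint torques, N m; "eef_pos": TCP position; "tool_rot": TCP orientation; "ft_force": force on the tool from outside, world axes, zero at the start; "ft_torque": the same for the moment, N m; "grip_width": finger opening in m; "grasp_force": force on a finger pad.
Only numpy, scipy, OpenCV 4.12 (cv2) and the standard library are available. Lean on these libraries where they do the work, as an engineer would, in place of code of your own. Each camera call takes 0.05 s, during which the arm holds its last target. There are 200 camera calls.

## Working session

There is one attempt and no reset: what is moved stays moved. The work goes in short steps, Python scripts to look and compute and a tool call to move; the robot and the scene stay as the last step left them, time stands still between calls to the robot, and variables do not carry over. Pictures are saved under pics/ and viewed, at most 10 in all, crops included, and the job is handed in when it is done.

Besides the shell and the picture viewer there is one more tool, called after "Call:" in YAML: its name, and indented under it one key for each argument. drive_tool: Moves the arm, as the interface text tells. Its arguments: {"type":"object","properties":{"increments":{"type":"array"}},"required":["increments"]}

```bash
mkdir -p pics; cat > h.py <<'E'
import numpy as np, cv2
from workcell import get_obs, camera, job_done, silhouettes
def back(c,u,v,z):
    "pixel -> world point on plane z"
    R=c["view"][:3,:3]; t=c["view"][:3,3]; o=-R.T@t
    d=R.T@np.linalg.inv(c["K"])@np.array([u,v,1.]); return o+d*(z-o[2])/d[2]
def proj(c,p):
    q=c["K"]@(c["view"][:3,:3]@np.asarray(p)+c["view"][:3,3]); return q[:2]/q[2]
E
python3 - <<'E'
from h import *
np.set_printoptions(precision=3,suppress=True)
ims=[]
for n in ("scene","side"):
    c=camera(n); ims.append(c["image"])
    print(n,"cam",-c["view"][:3,:3].T@c["view"][:3,3])
    for q in ("pump","short_pump","clip_seat"):
        for s in silhouettes(q,c):
            v,u=np.nonzero(s["region"]); m=(u.mean(),v.mean())
            rgb=c["image"][s["region"]].mean(0)
            z=.05 if q=="clip_seat" else .014
            r=cv2.minAreaRect(np.c_[u,v].astype(np.float32)); b=cv2.boxPoints(r)
            P=np.array([back(c,*x,z)[:2] for x in b])
            print(q,round(s["conf"],2),s["bbox"],np.array(m),len(u),rgb,"pos",back(c,*m,z)[:2],"sides",np.linalg.norm(P[1]-P[0]),np.linalg.norm(P[2]-P[1]))
cv2.imwrite("pics/a.png",cv2.cvtColor(ims[0],cv2.COLOR_RGB2BGR))
cv2.imwrite("pics/b.png",cv2.cvtColor(ims[1],cv2.COLOR_RGB2BGR))
E
```

```text
scene cam [ 0.92  -0.192  0.933]
pump 0.82 [120.5, 178.3, 197.1, 218.0] [155.888 196.857] 1069 [126.77   63.134 161.647] pos [ 0.321 -0.214] sides 0.17809306269510086 0.0655192661808987
pump 0.73 [105.9, 253.4, 154.1, 334.2] [131.131 291.772] 1343 [118.926 120.945 125.004] pos [ 0.522 -0.321] sides 0.055535141086338564 0.18121708813092965
short_pump 0.64 [211.4, 211.8, 256.4, 267.6] [235.13  237.591] 890 [101.603 102.252 104.804] pos [ 0.485 -0.08 ] sides 0.060057943007808805 0.12801458425484155
clip_seat 0.88 [315.3, 177.8, 360.7, 242.7] [338.002 211.09 ] 1496 [ 95.167 102.243 107.755] pos [0.525 0.144] sides 0.06371602781495421 0.16109490213212865
clip_seat 0.62 [326.0, 102.9, 347.1, 153.8] [334.679 126.355] 1044 [178.026  55.577  53.365] pos [0.312 0.241] sides 0.16206745912836995 0.054319815748504925
side cam [ 0.384 -0.559  0.781]
pump 0.66 [265.8, 314.9, 354.0, 357.5] [308.278 333.234] 1530 [154.325 153.741 154.532] pos [ 0.518 -0.319] sides 0.17664978768968262 0.060166108895603115
short_pump 0.85 [251.1, 207.7, 304.6, 245.6] [277.249 227.524] 869 [139.375 131.747 126.641] pos [ 0.484 -0.078] sides 0.12977011593287968 0.06991635514118205
clip_seat 0.85 [167.7, 101.9, 228.0, 142.6] [197.261 122.894] 944 [201.51   70.822  64.432] pos [0.301 0.24 ] sides 0.10242971767098508 0.17487880508268946
clip_seat 0.58 [247.3, 127.3, 311.9, 159.2] [279.73  146.768] 1078 [137.283 137.131 133.816] pos [0.511 0.14 ] sides 0.09921628073635567 0.16506690521995793
```

View pics/a.png

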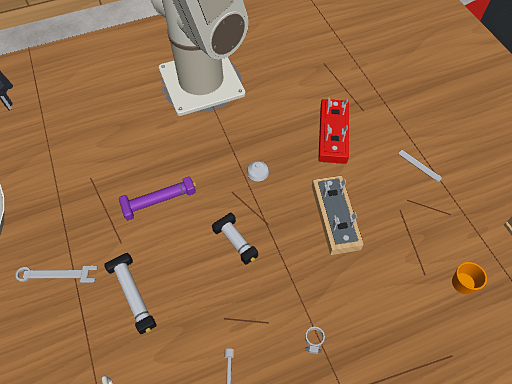

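View pics/b.png

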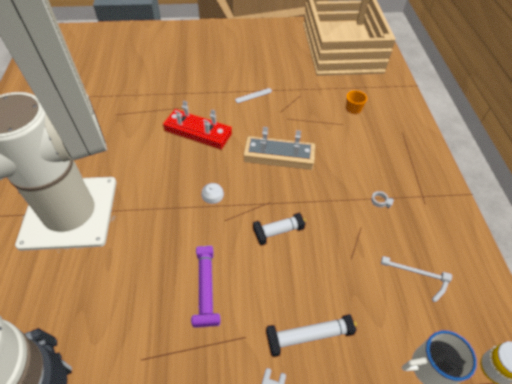

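The candidates are:
- **Pumps:** white long pump at scene (131,292), the longest at about 0.17 m; white short pump at (235,237), about 0.12 m; purple look-alike at (156,197). The long white one is meant.
- **Clip blocks:** grey strip on wood at scene (338,211) is meant; the red one at (335,126) is the look-alike.

Next I fit poses with box models to the silhouettes and make one confirming crop.

```bash
cat >> h.py <<'E'
from scipy.optimize import minimize
def box(x0,x1,y0,y1,z0,z1): return np.array([[x,y,z] for x in(x0,x1) for y in(y0,y1) for z in(z0,z1)])
a=np.linspace(0,2*np.pi,16); cyl=np.array([[x,.014*np.cos(t),.014+.014*np.sin(t)] for x in(-.065,.065) for t in a])
PUMP=[cyl,box(-.085,-.065,-.028,.028,0,.028),box(.065,.085,-.018,.018,0,.028)]
STRIP=[box(-.08,.08,-.025,.025,.03,.034)]+[box(s*.042-.006,s*.042+.006,min(e),max(e),.034,.081) for s in(1,-1) for e in((.012,.020),(-.012,-.020))]
def render(c,parts,x,dz=0):
    co,si=np.cos(x[2]),np.sin(x[2]); m=np.zeros((384*4,512*4),np.uint8)
    for p in parts:
        P=p@np.array([[co,si,0],[-si,co,0],[0,0,1]])+[x[0],x[1],dz]
        uv=np.array([proj(c,q) for q in P]).astype(np.float32)
        cv2.fillConvexPoly(m,cv2.convexHull((uv*4+2).astype(np.int32)),255)
    return cv2.resize(m,(512,384),interpolation=cv2.INTER_AREA)/255.
def fit(views,parts,x0,dz=0):
    "views: list of (camera dict, mask)"
    def cost(x):
        s=0
        for c,m in views:
            r=render(c,parts,x,dz); s+=1-np.minimum(r,m).sum()/np.maximum(r,m).sum()
        return s/len(views)
    S=np.array([x0]+[np.array(x0)+d for d in np.diag([.01,.01,.1])])
    r=minimize(cost,x0,method="Nelder-Mead",options=dict(initial_simplex=S,xatol=2e-4,fatol=1e-4,maxiter=150)); return r.x,r.fun
def near(q,c,p,z):
    t=proj(c,[*p,z]); L=[s for s in silhouettes(q,c)]
    L=[s for s in L if np.hypot(*(np.argwhere(s["region"]).mean(0)[::-1]-t))<25]
    return L[0]["region"] if L else None
E
python3 - <<'E'
from h import *
np.set_printoptions(precision=4,suppress=True)
C=[camera(n) for n in("scene","side")]
for q,p,z,parts,yaws in(("pump",(.52,-.32),.014,PUMP,(.17,.17+np.pi)),("clip_seat",(.52,.142),.04,STRIP,(0.1,))):
    V=[(c,m) for c in C if (m:=near(q,c,p,z)) is not None]
    # initial axis from the first view
    v,u=np.nonzero(V[0][1]); d=cv2.fitLine(np.c_[u,v].astype(np.float32),cv2.DIST_L2,0,.01,.01).ravel()
    A=back(V[0][0],d[2]-20*d[0],d[3]-20*d[1],z);B=back(V[0][0],d[2]+20*d[0],d[3]+20*d[1],z)
    y=np.arctan2(*(B-A)[1::-1])
    for yy in (y,y+np.pi) if q=="pump" else (y,):
        print(q,len(V),fit(V,parts,[*p,yy]),[fit([w],parts,[*p,yy]) for w in V])
im=C[0]["image"][160:345,95:375]
cv2.imwrite("pics/c.png",cv2.cvtColor(cv2.resize(im,None,fx=2.8,fy=2.8,interpolation=cv2.INTER_CUBIC),cv2.COLOR_RGB2BGR))
E
```

```text
pump 2 (array([ 0.5231, -0.3197,  0.1444]), np.float64(0.11052479646972935)) [(array([ 0.5242, -0.3208,  0.1431]), np.float64(0.07465064903485485)), (array([ 0.5227, -0.3176,  0.1408]), np.float64(0.07516840337740793))]
pump 2 (array([ 0.5229, -0.319 ,  3.2837]), np.float64(0.22131286650288662)) [(array([ 0.5247, -0.3202,  3.2839]), np.float64(0.21902591039253028)), (array([ 0.5229, -0.3179,  3.2793]), np.float64(0.17817004941397485))]
clip_seat 2 (array([ 0.5125,  0.1512, -0.1943]), np.float64(0.11347194029158653)) [(array([ 0.513 ,  0.1499, -0.2107]), np.float64(0.05445524014536385)), (array([ 0.5126,  0.1533, -0.2087]), np.float64(0.15044690429071605))]
```

View pics/c.png

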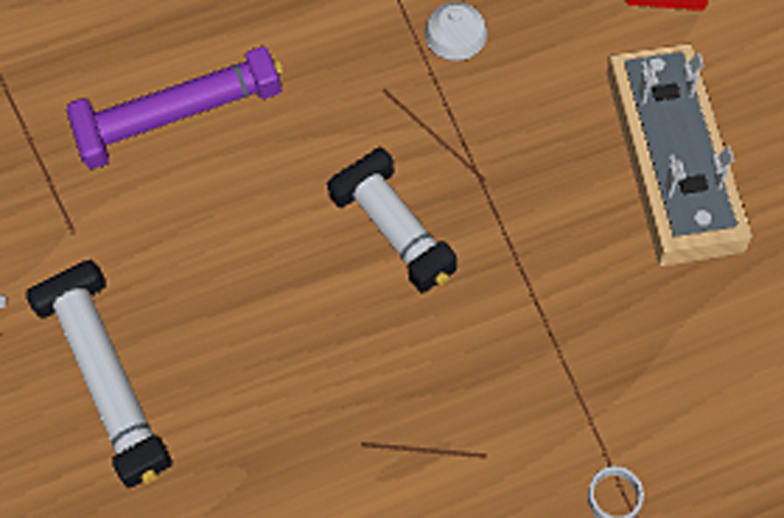

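The crop shows the long white pump at (105,370), the short one at (395,210), the purple look-alike at (175,105), and the grey strip on its wooden block at (680,150). The poses fit. Next I'll work out the moves.

```bash
cat >> h.py <<'E'
from scipy.spatial.transform import Rotation as Ro
def need(x,y,z,yaw):
    "shift mm and turn deg so the grasp closes across a barrel at yaw"
    o=get_obs(); R=Ro.from_quat(o["tool_rot"]); best=None
    for k in(0,1,2):
        x_=np.array([np.cos(yaw+k*np.pi),np.sin(yaw+k*np.pi),0]); z_=np.array([0,0,-1.])
        T=Ro.from_matrix(np.c_[x_,np.cross(z_,x_),z_]); rv=np.degrees((T*R.inv()).as_rotvec())
        if best is None or np.linalg.norm(rv)<np.linalg.norm(best)-1e-6: best=rv
    print("t",o["clock"],"shift",np.round((np.array([x,y,z])-o["eef_pos"])*1000,1),"turn",np.round(best,2),"F",np.round(o["ft_force"],1),"w",o["grip_width"],"gf",o["grasp_force"],"q",np.round(o["joint_pos"],2))
E
python3 -c "
from h import *
need(.523,-.319,.15,.143)
print(Ro.from_quat(get_obs()['tool_rot']).as_matrix().round(2))"
```

```text
t 0.7 shift [342.3 147.2 -81.4] turn [ 1.0e-02  0.0e+00 -1.3e+01] F [0.2 0.2 0.6] w 0.08521471907026408 gf 0.0 q [-1.2   0.24  0.01  1.34  0.    1.57]
[[ 0.93  0.36  0.  ]
 [ 0.36 -0.93 -0.  ]
 [ 0.    0.   -1.  ]]
```

Call:
drive_tool:
  increments:
    - [[25,11,-2],[0,0,-1],1]
    - [[25,11,-2],[0,0,-1],1]
    - [[25,11,-2],[0,0,-1],1]
    - [[25,11,-2],[0,0,-1],1]
    - [[25,11,-2],[0,0,-1],1]
    - [[25,11,-2],[0,0,-1],1]
    - [[25,11,-2],[0,0,-1],1]
    - [[25,11,-2],[0,0,-1],1]

```text
clock: 1.37
eef_pos: [0.3819, -0.3775, 0.2153]
tool_rot: [0.993, 0.114, 0.0, 0.0]
ft_force: [-0.0, -0.0, 0.0]
grip_width: 0.0854
grasp_force: 0.0
```

Call:
drive_tool:
  increments:
    - [[25,10,-2],[0,0,-1],1]
    - [[25,10,-2],[0,0,-1],1]
    - [[25,10,-2],[0,0,-1],1]
    - [[25,10,-2],[0,0,-1],1]
    - [[22,10,-2],[0,0,-1],1]
    - [[20,9,-2],[0,0,0],1]
    - [[0,0,0],[0,0,0],1]
    - [[0,0,0],[0,0,0],1]

```text
clock: 2.03
eef_pos: [0.5234, -0.3184, 0.2026]
tool_rot: [0.997, 0.072, -0.001, -0.0]
ft_force: [-0.0, -0.1, -0.1]
grip_width: 0.0853
grasp_force: 0.0
```

```bash
python3 - <<'E'
from h import *
c=camera("wrist"); x=(.523,-.3195,.143)
m=near("pump",c,x[:2],.014)
if m is not None: x,f=fit([(c,m)],PUMP,list(x)); print(x,f)
need(x[0],x[1],.003,x[2])
r=render(c,PUMP,x); im=c["image"].copy(); im[cv2.Canny((r*255).astype(np.uint8),50,150)>0]=(0,255,0)
cv2.imwrite("pics/d.png",cv2.cvtColor(im,cv2.COLOR_RGB2BGR))
E
```

```text
[ 0.52575871 -0.3178448   0.13941175] 0.06991905774918272
t 2.1333 shift [   3.6    1.5 -200.2] turn [-0.   -0.05 -0.19] F [ 0.1 -0.1 -0. ] w 0.0851651602642729 gf 0.0 q [-0.55  0.48  0.28  1.37 -0.    2.45]
```

View pics/d.png

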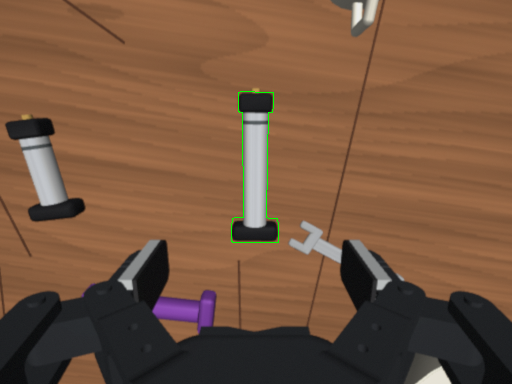

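The wrist view shows the fitted outline lying on the long pump, barrel centre at about (256,165). The wrench jaw at (310,240) is clear of the barrel's middle, so I descend.

Call:
drive_tool:
  increments:
    - [[3,1,-30],[0,0,0],0.65]
    - [[0,0,-35],[0,0,0],0.65]
    - [[0,0,-35],[0,0,0],0.65]
    - [[0,0,-30],[0,0,0],0.65]
    - [[0,0,-25],[0,0,0],0.65]
    - [[0,0,-20],[0,0,0],0.65]
    - [[0,0,-15],[0,0,0],0.65]
    - [[0,0,-8],[0,0,0],0.65]

```text
clock: 2.8
eef_pos: [0.5232, -0.3183, 0.0032]
tool_rot: [0.998, 0.07, -0.002, -0.001]
ft_force: [0.0, 0.4, -0.8]
grip_width: 0.0555
grasp_force: 0.0
```

Call:
drive_tool:
  increments:
    - [[0,0,0],[0,0,0],0.65]
    - [[0,0,0],[0,0,0],0.2]
    - [[0,0,0],[0,0,0],0]
    - [[0,0,0],[0,0,0],0]
    - [[0,0,0],[0,0,0],0]
    - [[0,0,0],[0,0,0],0]
    - [[0,0,0],[0,0,0],0]
    - [[0,0,0],[0,0,0],0]

```text
clock: 3.47
eef_pos: [0.5267, -0.3192, 0.0073]
tool_rot: [0.997, 0.071, 0.001, 0.001]
ft_force: [-1.4, -0.4, 5.9]
grip_width: 0.0259
grasp_force: 59.9
```

The grip width is 26 mm, less than the 28 mm barrel, and the tool was pushed up. That suggests the pads hold above the barrel's axis, so I reopen slightly and feel for the lowest position.

Call:
drive_tool:
  increments:
    - [[0,0,0],[0,0,0],0.42]
    - [[0,0,0],[0,0,0],0.42]
    - [[0,0,0],[0,0,0],0.42]
    - [[0,0,0],[0,0,0],0.42]

```text
clock: 3.8
eef_pos: [0.5256, -0.318, 0.0051]
tool_rot: [0.997, 0.071, -0.0, -0.0]
ft_force: [-0.0, -0.2, -0.8]
grip_width: 0.0358
grasp_force: 0.0
```

Call:
drive_tool:
  increments:
    - [[0,0,-2],[0,0,0],0.42]
    - [[0,0,-2],[0,0,0],0.42]
    - [[0,0,0],[0,0,0],0.42]

```text
clock: 4.05
eef_pos: [0.5253, -0.3179, 0.0005]
tool_rot: [0.997, 0.071, -0.001, -0.0]
ft_force: [-0.3, 0.6, 0.1]
grip_width: 0.0358
grasp_force: 0.0
```

Call:
drive_tool:
  increments:
    - [[0,0,-2],[0,0,0],0.42]
    - [[0,0,-2],[0,0,0],0.42]
    - [[0,0,0],[0,0,0],0.42]

```text
clock: 4.3
eef_pos: [0.5258, -0.3182, -0.001]
tool_rot: [0.997, 0.071, 0.0, 0.0]
ft_force: [-3.5, 2.2, 10.5]
grip_width: 0.0359
grasp_force: 5.3
```

Call:
drive_tool:
  increments:
    - [[0,0,0],[0,0,0],0.2]
    - [[0,0,0],[0,0,0],0]
    - [[0,0,0],[0,0,0],0]
    - [[0,0,0],[0,0,0],0]
    - [[0,0,0],[0,0,0],0]

```text
clock: 4.72
eef_pos: [0.5268, -0.3186, 0.0]
tool_rot: [0.997, 0.071, 0.001, 0.001]
ft_force: [-2.8, 2.9, 13.9]
grip_width: 0.0262
grasp_force: 62.2
```

```bash
python3 - <<'E'
from h import *
c=camera("wrist")
cv2.imwrite("pics/e.png",cv2.cvtColor(c["image"],cv2.COLOR_RGB2BGR)); need(0.526,-.318,0,.14)
E
```

```text
t 4.7667 shift [-0.8  0.7 -0. ] turn [ 0.08  0.17 -0.17] F [-2.3  2.2 13.4] w 0.026321493894403337 gf 62.209061429748544 q [-0.54  0.65 -0.    0.92  0.    2.45]
```

View pics/e.png

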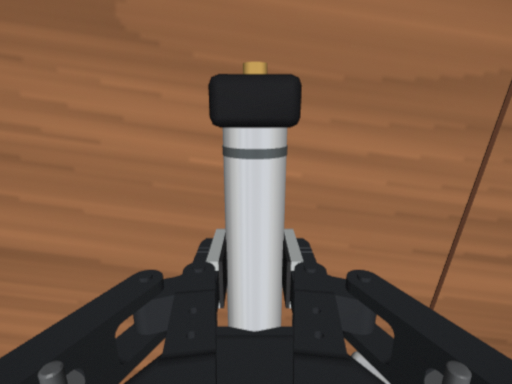

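The pads now sit round the barrel's middle, which is at about (256,250) in the wrist view. I lift and carry it, stopping short of the strip to measure it with the wrist camera.

Call:
drive_tool:
  increments:
    - [[0,0,10],[0,0,0],0]
    - [[0,0,20],[0,0,0],0]
    - [[0,0,30],[0,0,0],0]
    - [[0,0,30],[0,0,0],0]
    - [[0,10,30],[0,0,-1],0]
    - [[0,20,30],[0,0,-2],0]
    - [[0,30,20],[0,0,-2],0]
    - [[0,35,10],[0,0,-2],0]

```text
clock: 5.43
eef_pos: [0.527, -0.2242, 0.1808]
tool_rot: [1.0, 0.008, 0.003, 0.001]
ft_force: [1.5, 0.2, -1.8]
grip_width: 0.0263
grasp_force: 59.2
```

Call:
drive_tool:
  increments:
    - [[-2,35,10],[0,0,-2],0]
    - [[-2,35,0],[0,0,-2],0]
    - [[-2,35,0],[0,0,-2],0]
    - [[-2,35,0],[0,0,-2],0]
    - [[-2,35,0],[0,0,-2],0]
    - [[-2,35,0],[0,0,-2],0]
    - [[0,25,0],[0,0,0],0]
    - [[0,10,0],[0,0,0],0]

```text
clock: 6.1
eef_pos: [0.5058, -0.0371, 0.1873]
tool_rot: [0.998, -0.051, 0.001, -0.024]
ft_force: [-0.4, -1.3, -1.0]
grip_width: 0.0266
grasp_force: 59.3
```

Call:
drive_tool:
  increments:
    - [[0,0,0],[0,0,0],0]
    - [[0,0,0],[0,0,0],0]

```text
clock: 6.27
eef_pos: [0.5065, -0.0385, 0.1873]
tool_rot: [0.998, -0.052, 0.001, -0.024]
ft_force: [0.4, 0.5, -2.0]
grip_width: 0.0261
grasp_force: 59.3
```

```bash
python3 - <<'E'
from h import *
np.set_printoptions(precision=4,suppress=True)
C={n:camera(n) for n in("wrist","scene","side")}
x0=[.5125,.151,-.2]; V=[]
for n,c in C.items():
    m=near("clip_seat",c,x0[:2],.04)
    if m is not None: V.append((c,m)); print(n,fit([(c,m)],STRIP,x0))
x,f=fit(V[:1],STRIP,x0)
o=get_obs()
for n in C:
    c=C[n]; L=[s for s in silhouettes("pump",c)]
    for s in L:
        u=np.argwhere(s["region"]).mean(0)[::-1]
        d=np.linalg.norm(u-proj(c,o["eef_pos"]+[0,0,.014]))
        if d<40: print(n,"pump in hand",fit([(c,s["region"])],PUMP,[*o["eef_pos"][:2],-.2],o["eef_pos"][2]),s["conf"])
need(*x[:2],.12,x[2])
c=C["wrist"]; im=c["image"].copy(); im[cv2.Canny((render(c,STRIP,x)*255).astype(np.uint8),50,150)>0]=(0,255,0)
cv2.imwrite("pics/f.png",cv2.cvtColor(im,cv2.COLOR_RGB2BGR))
E
```

```text
wrist (array([ 0.5145,  0.1529, -0.2077]), np.float64(0.0414472990062128))
scene (array([ 0.5134,  0.1496, -0.2035]), np.float64(0.047954730272686485))
side (array([ 0.514 ,  0.168 , -0.2338]), np.float64(0.6301032772827262))
side pump in hand (array([ 0.5031, -0.038 , -0.0991]), np.float64(0.287112214766442)) 0.71
t 6.7167 shift [  8.2 190.8 -67.3] turn [-2.73  0.39 -6.02] F [-0.5  0.5 -2.2] w 0.02600980188720092 gf 59.324222803115845 q [-0.1   0.28 -0.06  1.23  0.05  3.14]
```

View pics/f.png

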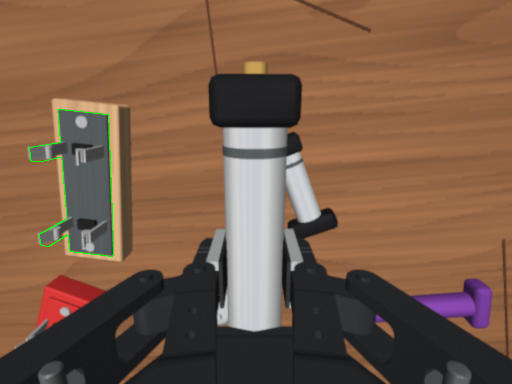

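In the wrist view the strip's outline fits at about (85,180). Joint 6 is at its end stop, so I turn the tool back the other way by half a turn, as the pump fits either way round.

Call:
drive_tool:
  increments:
    - [[0,0,0],[0,0,5],0]
    - [[0,0,0],[0,0,7],0]
    - [[0,0,0],[0,0,7],0]
    - [[0,0,0],[0,0,7],0]
    - [[0,0,0],[0,0,7],0]
    - [[0,0,0],[0,0,7],0]
    - [[0,0,0],[0,0,7],0]
    - [[0,0,0],[0,0,7],0]

```text
clock: 7.38
eef_pos: [0.5064, -0.0378, 0.1873]
tool_rot: [0.912, 0.41, -0.01, -0.022]
ft_force: [-0.6, 0.1, -1.4]
grip_width: 0.0259
grasp_force: 59.3
```

Call:
drive_tool:
  increments:
    - [[0,0,0],[0,0,7],0]
    - [[0,0,0],[0,0,7],0]
    - [[0,0,0],[0,0,7],0]
    - [[0,0,0],[0,0,7],0]
    - [[0,0,0],[0,0,7],0]
    - [[0,0,0],[0,0,7],0]
    - [[0,0,0],[0,0,7],0]
    - [[0,0,0],[0,0,7],0]

```text
clock: 8.05
eef_pos: [0.5064, -0.0377, 0.1873]
tool_rot: [0.612, 0.79, -0.019, -0.015]
ft_force: [0.5, -0.1, -1.5]
grip_width: 0.0257
grasp_force: 59.3
```

Call:
drive_tool:
  increments:
    - [[0,0,0],[0,0,7],0]
    - [[0,0,0],[0,0,7],0]
    - [[0,0,0],[0,0,7],0]
    - [[0,0,0],[0,0,7],0]
    - [[0,0,0],[0,0,7],0]
    - [[0,0,0],[0,0,7],0]
    - [[0,0,0],[0,0,0],0]
    - [[0,0,0],[0,0,0],0]

```text
clock: 8.72
eef_pos: [0.5062, -0.0376, 0.1873]
tool_rot: [0.292, 0.956, -0.023, -0.007]
ft_force: [0.0, 0.1, -1.7]
grip_width: 0.0262
grasp_force: 59.3
```

```bash
python3 - <<'E'
from h import *
np.set_printoptions(precision=4,suppress=True)
c=camera("wrist")
x0=[.5125,.151,-.2]; m=near("clip_seat",c,x0[:2],.04)
if m is not None: print(fit([(c,m)],STRIP,x0))
need(.514,.1518,.125,-.206)
E
```

```text
(array([ 0.5153,  0.153 , -0.2097]), np.float64(0.026711940980016835))
t 8.8167 shift [  7.7 189.5 -62.3] turn [ 2.57 -1.05 22.19] F [ 0.7 -0.5 -0.2] w 0.0258612807226666 gf 59.257197976112366 q [-0.05  0.3  -0.03  1.26 -0.04  0.54]
```

Call:
drive_tool:
  increments:
    - [[1,15,-5],[0.4,-0.2,3],0]
    - [[1,28,-8],[0.5,-0.2,4],0]
    - [[1,32,-8],[0.5,-0.2,4],0]
    - [[1,35,-8],[0.4,-0.2,4],0]
    - [[2,32,-8],[0.4,-0.2,4],0]
    - [[1,28,-8],[0.4,0,3],0]
    - [[1,15,-8],[0,0,0],0]
    - [[0.5,5,-7],[0,0,0],0]

```text
clock: 9.48
eef_pos: [0.5148, 0.1548, 0.1267]
tool_rot: [0.102, 0.995, 0.001, -0.001]
ft_force: [0.3, 0.0, -1.6]
grip_width: 0.0263
grasp_force: 59.3
```

Call:
drive_tool:
  increments:
    - [[0,0,-10],[0,0,0],0]
    - [[0,0,-10],[0,0,0],0]
    - [[0,0,0],[0,0,0],0]
    - [[0,0,0],[0,0,0],0]

```text
clock: 9.82
eef_pos: [0.5141, 0.1508, 0.1064]
tool_rot: [0.104, 0.995, -0.0, -0.002]
ft_force: [0.0, 1.3, -1.5]
grip_width: 0.0263
grasp_force: 59.3
```

```bash
python3 - <<'E'
from h import *
need(.515,.1525,.08,-.2085)
a=camera("scene"); b=camera("side")
f=lambda c:cv2.resize(c["image"][(p:=proj(c,[.515,.1525,.09]).astype(int))[1]-50:p[1]+50,p[0]-65:p[0]+65],None,fx=3,fy=3)
cv2.imwrite("pics/g.png",cv2.cvtColor(np.hstack([f(a),f(b)]),cv2.COLOR_RGB2BGR))
E
```

```text
t 9.8167 shift [  0.9   1.7 -26.4] turn [ 0.01 -0.2   0.03] F [ 0.   1.3 -1.5] w 0.02631734656058081 gf 59.314777851104736 q [ 0.28  0.4  -0.11  1.06  0.    0.49]
```

View pics/g.png

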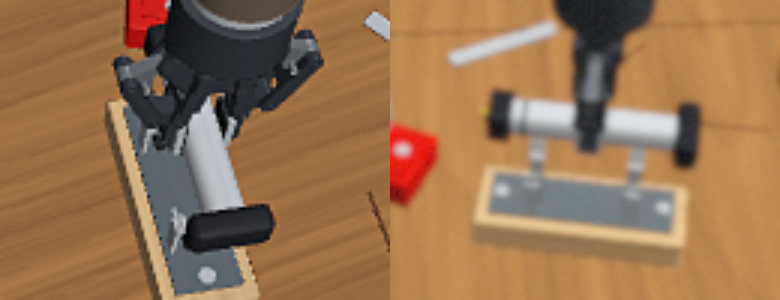

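The left crop shows the barrel over the strip at (215,160). The right crop shows it level above both clips at (537,150) and (635,155). I descend with small steps.

Call:
drive_tool:
  increments:
    - [[1,1.5,-8],[0,0,0],0]
    - [[0,0,-8],[0,0,0],0]
    - [[0,0,-8],[0,0,0],0]
    - [[0,0,-6],[0,0,0],0]
    - [[0,0,-4],[0,0,0],0]
    - [[0,0,-4],[0,0,0],0]
    - [[0,0,0],[0,0,0],0]

```text
clock: 10.5
eef_pos: [0.5151, 0.1536, 0.0682]
tool_rot: [0.103, 0.995, -0.0, -0.002]
ft_force: [0.3, 0.2, -2.3]
grip_width: 0.026
grasp_force: 59.3
```

Call:
drive_tool:
  increments:
    - [[0,0,-4],[0,0,0],0]
    - [[0,0,-4],[0,0,0],0]
    - [[0,0,0],[0,0,0],0]

```text
clock: 10.75
eef_pos: [0.5164, 0.1528, 0.0617]
tool_rot: [0.104, 0.995, -0.001, 0.0]
ft_force: [0.9, -3.8, 0.1]
grip_width: 0.0262
grasp_force: 59.5
```

Call:
drive_tool:
  increments:
    - [[-1,-2,-3],[0,0,0],0]
    - [[0,0,-3],[0,0,0],0]
    - [[0,0,-3],[0,0,0],0]
    - [[0,0,0],[0,0,0],0]

```text
clock: 11.08
eef_pos: [0.5171, 0.152, 0.0546]
tool_rot: [0.103, 0.995, 0.001, 0.002]
ft_force: [0.3, -2.7, 8.7]
grip_width: 0.0259
grasp_force: 60.3
```

Call:
drive_tool:
  increments:
    - [[0,0,-3],[0,0,0],0]
    - [[0,0,-3],[0,0,0],0]
    - [[0,0,0],[0,0,0],0]

```text
clock: 11.33
eef_pos: [0.5169, 0.1518, 0.0478]
tool_rot: [0.103, 0.995, 0.001, 0.002]
ft_force: [1.3, -2.2, 4.4]
grip_width: 0.0259
grasp_force: 60.2
```

Call:
drive_tool:
  increments:
    - [[0,0,-3],[0,0,0],0]
    - [[0,0,-3],[0,0,0],0]
    - [[0,0,0],[0,0,0],0]

```text
clock: 11.58
eef_pos: [0.5148, 0.1515, 0.04]
tool_rot: [0.103, 0.995, 0.0, -0.001]
ft_force: [0.9, -1.9, -0.1]
grip_width: 0.026
grasp_force: 59.7
```

Call:
drive_tool:
  increments:
    - [[0,0,-3],[0,0,0],0]
    - [[0,0,0],[0,0,0],0]

```text
clock: 11.75
eef_pos: [0.5149, 0.1516, 0.0397]
tool_rot: [0.103, 0.995, 0.0, -0.0]
ft_force: [-4.5, -3.4, 18.0]
grip_width: 0.0264
grasp_force: 61.7
```

It has snapped home and bottomed out at z = 0.040. I dwell briefly, then tug.

Call:
drive_tool:
  increments:
    - [[0,0,1],[0,0,0],0]
    - [[0,0,1],[0,0,0],0]
    - [[0,0,0],[0,0,0],0]
    - [[0,0,0],[0,0,0],0]

```text
clock: 12.08
eef_pos: [0.5148, 0.1518, 0.0398]
tool_rot: [0.103, 0.995, 0.0, -0.001]
ft_force: [-1.8, -1.4, 7.6]
grip_width: 0.0258
grasp_force: 60.1
```

Call:
drive_tool:
  increments:
    - [[0,0,1.5],[0,0,0],0]
    - [[0,0,1.5],[0,0,0],0]
    - [[0,0,2],[0,0,0],0]
    - [[0,0,2],[0,0,0],0]
    - [[0,0,2],[0,0,0],0]
    - [[0,0,2],[0,0,0],0]
    - [[0,0,0],[0,0,0],0]
    - [[0,0,0],[0,0,0],0]

```text
clock: 12.75
eef_pos: [0.5138, 0.1516, 0.05]
tool_rot: [0.103, 0.995, 0.0, -0.002]
ft_force: [-1.6, -0.7, -4.7]
grip_width: 0.0261
grasp_force: 59.2
```

```bash
python3 - <<'E'
from h import *
need(.515,.152,.051,-.2085)
a=camera("scene"); b=camera("side")
f=lambda c:cv2.resize(c["image"][(p:=proj(c,[.515,.1525,.06]).astype(int))[1]-50:p[1]+50,p[0]-65:p[0]+65],None,fx=3,fy=3)
cv2.imwrite("pics/i.png",cv2.cvtColor(np.hstack([f(a),f(b)]),cv2.COLOR_RGB2BGR))
E
```

```text
t 12.75 shift [1.2 0.4 1. ] turn [-0.02 -0.19 -0.1 ] F [-1.6 -0.7 -4.7] w 0.026054472529444456 gf 59.2449688911438 q [ 0.29  0.46 -0.18  0.93  0.    0.49]
```

View pics/i.png

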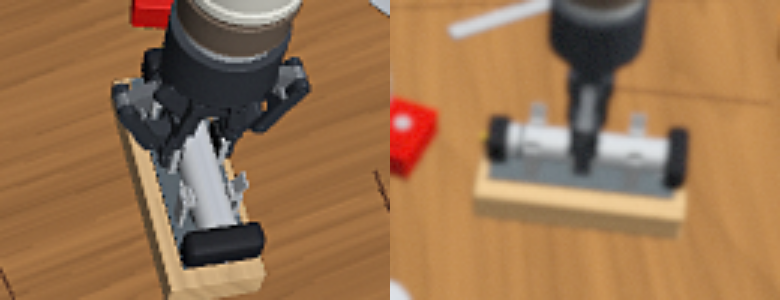

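The pump sits in both clips at (537,120) and (637,125), and the strip is raised. The force of −4.7 N matches pump plus strip weight. I hold, then lower.

Call:
drive_tool:
  increments:
    - [[0,0,0.5],[0,0,0],0]
    - [[0,0,0],[0,0,0],0]
    - [[0,0,0],[0,0,0],0]
    - [[0,0,0],[0,0,0],0]
    - [[0,0,0],[0,0,0],0]
    - [[0,0,0],[0,0,0],0]
    - [[0,0,0],[0,0,0],0]
    - [[0,0,0],[0,0,0],0]

```text
clock: 13.52
eef_pos: [0.5145, 0.1515, 0.0507]
tool_rot: [0.103, 0.995, 0.0, -0.001]
ft_force: [-4.2, -3.4, -5.2]
grip_width: 0.026
grasp_force: 59.2
```

Call:
drive_tool:
  increments:
    - [[0,0,-2],[0,0,0],0]
    - [[0,0,-2],[0,0,0],0]
    - [[0,0,-2],[0,0,0],0]
    - [[0,0,-2],[0,0,0],0]
    - [[0,0,-2],[0,0,0],0]
    - [[0,0,-1.5],[0,0,0],0]
    - [[0,0,-1],[0,0,0],0]
    - [[0,0,0],[0,0,0],0]

```text
clock: 14.18
eef_pos: [0.5163, 0.152, 0.0399]
tool_rot: [0.103, 0.995, 0.001, 0.001]
ft_force: [-3.2, -3.9, 3.0]
grip_width: 0.0264
grasp_force: 60.2
```

Call:
drive_tool:
  increments:
    - [[0,0,0],[0,0,0],0.3]
    - [[0,0,0],[0,0,0],0.6]
    - [[0,0,0],[0,0,0],0.6]
    - [[0,0,0],[0,0,0],0.6]
    - [[0,0,0],[0,0,0],0.6]
    - [[0,0,5],[0,0,0],0.6]
    - [[0,0,10],[0,0,0],0.6]
    - [[0,0,20],[0,0,0],0.6]

```text
clock: 14.85
eef_pos: [0.5132, 0.1515, 0.0723]
tool_rot: [0.103, 0.995, -0.0, -0.003]
ft_force: [-0.4, 0.5, -0.2]
grip_width: 0.051
grasp_force: 0.0
```

Call:
drive_tool:
  increments:
    - [[0,0,30],[0,0,0],0.6]
    - [[0,0,35],[0,0,0],0.6]
    - [[0,0,30],[0,0,0],0.6]
    - [[0,0,20],[0,0,0],0.6]
    - [[0,0,0],[0,0,0],0.6]
    - [[0,0,0],[0,0,0],0.6]

```text
clock: 15.35
eef_pos: [0.516, 0.1522, 0.1908]
tool_rot: [0.103, 0.995, 0.001, 0.002]
ft_force: [-0.5, 0.1, -0.9]
grip_width: 0.0513
grasp_force: 0.0
```

```bash
python3 - <<'E'
from h import *
need(.515,.152,.04,-.2085)
a=camera("wrist"); b=camera("side")
x,fv=min((fit([(a,s["region"])],PUMP,[.515,.152,-.2085+np.pi],.04) for s in silhouettes("pump",a)),key=lambda r:r[1],default=(0,0)); print(x,fv)
f=lambda c:cv2.resize(c["image"][(p:=proj(c,[.515,.1525,.06]).astype(int))[1]-50:p[1]+50,p[0]-65:p[0]+65],None,fx=3,fy=3)
w=cv2.resize(a["image"],(400,300))
cv2.imwrite("pics/j.png",cv2.cvtColor(np.hstack([w,f(b)]),cv2.COLOR_RGB2BGR))
E
```

```text
t 15.35 shift [  -1.    -0.2 -150.8] turn [-0.13  0.2  -0.1 ] F [-0.5  0.1 -0.9] w 0.051269725916151546 gf 0.0 q [0.29 0.33 0.02 1.26 0.   0.49]
[0.51766684 0.15283702 2.93115886] 0.08994292687267225
```

View pics/j.png

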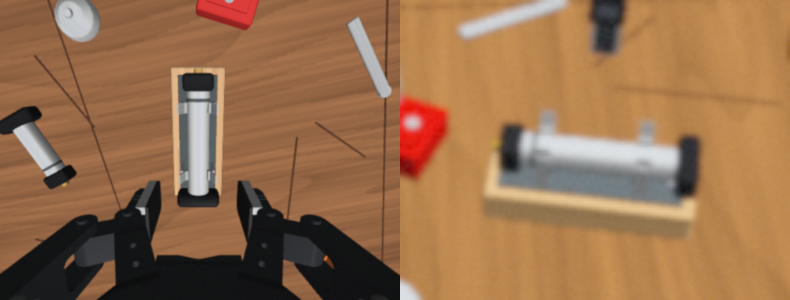

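The wrist view shows the pump at (198,135), lying along the strip in both clips. The side view shows it seated at (545,145) and (645,150), and the gripper is clear.

```bash
python3 -c "
from h import *
print(job_done())"
```

```text
the job is handed in; nothing more can be done
None
```

I pressed the long pump home in both clips; the tug lifted the strip with it by about 1 cm for over half a second. I then set the strip back down, let go and handed the job in at about 15 s, with the short pump untouched; no verdict came back.

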